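# Hold the colour reader on the orange test panel

### The job

Take the hand-held colour reader out of its dock and hold it upright and still above the white ring of the orange test panel, with its yellow nose about 40 mm clear of the paint, for two seconds so that it can find the mark. Then lower it gently, with the nose centred in the ring, until the sprung nose is pushed in about 8 mm of its 12 mm travel, and finish there: the job ends with the reader still gripped and kept pressed at that depth, steady and upright, not let go. Keep the reader off the blue and green panels and leave the tin, the cup and the bottle as they stand.

Things in the scene. Friction and masses are not known exactly. Their poses are not given: they have to be found in the camera images.
- reader: Hand-held colour reader, about 0.36 kg (varies): a white head with a teal band, 70 (x) by 64 (y) by 50 mm tall, and on top of it, centred, a black upright handle 36 (x) by 30 (y) by 60 mm tall; below the head a round yellow nose 40 mm across. Origin: centre of the head's underside; z points up through the handle. The flat top of the head (shoulder) lies 50 mm above the origin, the handle's top 110 mm above it.
- handle (a point): Centre of the reader's black handle, 80 mm above the head's underside (30 mm above the shoulder, 30 mm below the handle's top). Grip the 30 mm width, along the reader's y, or the 36 mm along its x.
- eye (a point): Centre of the flat lower face of the yellow nose, where it meets the panel. It lies on the reader's axis, 14 mm below the head's underside (94 mm below the handle's centre) when the nose is out; it moves up into the head as the nose is pushed in.
- nose (a joint): How far the sprung nose is pushed up into the head, in m: 0 fully out, 0.012 fully in. The spring pushes back with about 4.5 N at first movement and 0.7 N more per mm, about 10 N at 8 mm; the reader's own weight does not push it in.
- dock: Black and grey dock, fixed, 110 by 100 mm, lips 28 mm high along two sides (at the reader's -x and +x). The reader stands in it upright with its head's underside 22 mm above the work surface, its nose hanging free between two rails; it lifts straight out. Origin: centre of the dock's underside; its axes are the reader's at the start.
- tray: Flat dark steel tray, fixed, 140 (x) by 400 (y) by 12 mm, carrying the three test panels side by side along its y, 128 mm apart, in any order. Origin: centre of its underside.
- panel_orange: Orange sprayed test panel, fixed, 110 by 110 by 6 mm, on the tray, with a white ring 68 mm across round a small white dot at its centre. Origin: centre of its underside.
- orange_mark (a point): Centre of the orange panel's ring, on its painted top face, 18 mm above the work surface.
- panel_blue: Blue test panel, otherwise the same. The reader must not touch it. Origin: centre of its underside.
- panel_green: Green test panel, otherwise the same. The reader must not touch it. Origin: centre of its underside.
- tin: Bystander: closed paint tin, 100 mm across, 115 mm tall, standing loose. Origin: centre of its underside.
- mixing_cup: Bystander: empty white mixing cup, 80 mm across the rim, 95 mm tall, standing loose. Origin: centre of its underside.
- hardener: Bystander: blue bottle with a red cap, 60 mm across, 130 mm tall, standing loose. Origin: centre of its underside.
Mind the look-alikes: they are no part of the job. There is more than one size of the dock; the job needs the middle-sized.

How it is judged (in metres and radians):
On the way, in this order (a step that is already met when the one before it is completed fails the run):
1. the reader is held upright and still in the air above the orange panel's mark, nose 20 to 70 mm above the paint, for 1.5 s (horizontal distance between eye and orange_mark below 0.02 m and z of eye in the frame of orange_mark between 0.02 and 0.07 m and angle between reader's own z axis and vertical below 0.14 rad and contact force between the fingers and reader above 2 N and linear speed of reader below 0.02 m/s), for 1.5 s.
2. its nose is pressed on the orange panel's mark, pushed in 5.5 to 10.5 mm, held for half a second (horizontal distance between eye and orange_mark below 0.016 m and angle between reader's own z axis and vertical below 0.14 rad and contact force between the fingers and reader above 2 N and contact force between reader and panel_orange above 4 N and value of joint nose between 0.0055 and 0.0105 m), for 0.5 s.
At the end, for the whole second after the job is handed in: The gripped reader's nose is pressed on the orange panel within 16 mm of the centre of its ring and pushed in 5.5 to 10.5 mm (aim at 8), the reader upright within 8 degrees and at rest, touching nothing but the gripper and the orange panel; it is still held so when the program ends (all of step 2 and linear speed of reader below 0.02 m/s and contact force between reader and tray below 0.3 N and contact force between reader and dock below 0.3 N and contact force between reader and panel_blue below 0.3 N and contact force between reader and panel_green below 0.3 N); the arm keeps its last pose, push and grip.
It fails at once if the reader touches the blue or the green panel (contact force between reader and panel_blue above 0.5 N or contact force between reader and panel_green above 0.5 N).
It fails at once if the reader is rammed on the orange panel (over 30 N) (contact force between reader and panel_orange above 30 N).
It fails at once if the paint tin is shifted or knocked over (distance of tin from where it was at the start of the episode above 0.02 m or angle between tin's own z axis and vertical above 0.3 rad).
It fails at once if the mixing cup is shifted or knocked over (distance of mixing_cup from where it was at the start of the episode above 0.02 m or angle between mixing_cup's own z axis and vertical above 0.3 rad).
It fails at once if the hardener bottle is shifted or knocked over (distance of hardener from where it was at the start of the episode above 0.02 m or angle between hardener's own z axis and vertical above 0.3 rad).
It also fails if it takes over 51 s, if anything falls off the work surface, if the arm or the gripper's body presses on something with over 40 N, if the wrist force passes 120 N, or if a joint passes its speed limit or range.

### The arm

A 6-joint arm with a two-finger parallel gripper is mounted at the origin on the work surface. World frame = base frame: x ahead of the robot, y to its left, z up, the work surface at z = 0. Lengths are in mm, angles in rad, forces in N, time in s.
With the tool pointing down it reaches from about 275 to 1000 mm from the base axis. Payload 8.4 kg.
Tool frame: the origin (TCP) lies at the very end of the fingers, on their centre line; the grasp point (between the pads) lies 19 mm behind it; z points along the fingers, y is the direction in which the jaws open and shut (so a half turn about z gives the same grasp; the last joint's range is limited). The gripper opens to 85 mm and grips with 20 to 120 N. Pads are 22 mm wide; open, the fingers measure 114 mm over their backs; the gripper's body (76 mm by 85 mm) begins 54 mm behind the grasp point. The pads swing forward as they close: fully open they stand 13 mm farther back than shut.
Start: joints at [-1.193, 0.353, 1.633, -0, 1.155, -0.002], TCP at [231.708, -580.465, 231.281] pointing down, gripper open.
Joint ranges: [-2.63, 2.63], [-0.92, 2.1], [0.06, 2.66], [-1.3, 4.44], [0, 2.69], [-3.02, 3.02]. Speed limits (rad/s): [2.22, 2.22, 2.79, 3.14, 3.14, 3.14].

### API

Orientations are given as [roll, pitch, yaw] about the fixed x, y, z axes, in that order (R = Rz(yaw) Ry(pitch) Rx(roll)).
In Python, from rig import r gives the robot as it stands.
- The arm moves only by the tool jog_arm, never from a script. Its argument "increments" is text: rows parted by semicolons, each of 7 numbers parted by spaces: the shift along the tool's x, y, z in cm, then the turn, a rotation vector about the tool's x, y, z in rad, then the opening, from -1 (shut) to 1 (fully open). A call has exactly 8 rows; each row shifts and turns the commanded pose from where the row before left it, along the tool's axes as they then stand; what a row does not reach is not made up. A row lasts 1/10 s, in which the tool goes at most 50 mm and 8.59 degrees, less where a joint would pass 70% of its speed; a pose out of reach is approached as far as the arm can. A call with a gripper value outside its range is refused whole. The fingers move at their own pace and stop on an object; "squeeze" is the grip in N (left out, the last holds). Time passes only in rows, so rows that do not move let the fingers close, or fill a call up. It gives the time, the measured TCP pose, the force and the opening at its end, in the units of the state.
- r.sense(): the state, without advancing time (a new reading comes with each control period).
- r.grab_frame(name): name is "scene" or "top" or "wrist"; returns the picture (420x560x3 uint8, red, green, blue); there is no depth.
- r.camera_info(name): a dict with "K" (3x3 intrinsics, pixels), "rvec" (rotation vector, rad) and "tvec" (3), from world to camera coordinates, as OpenCV has them. Camera axes: x right, y down, z forward; pixel columns grow to the right and rows downward; lengths in mm; the calibration is good to about 2 mm. A picture is of the moment at which its call begins: read the wrist's pose just before it. camera_info takes no time and is no camera call; for the wrist camera it gives the pose at the moment of the call.
- r.sign_off(): hands the job in, once; it reports no verdict.
The state is a dict: "clock": time; "qpos": joint angles; "qvel": joint speeds; "joint_efforts": joint torques, N m; "eef_pos": TCP position; "tcp_rot": TCP orientation; "contact_force": force on the tool from outside, world axes, zero at the start; "wrist_torque": the same for the moment, N m; "opening": opening from 0.0 (shut) to 1.0 (fully open).
Only numpy, scipy, OpenCV 4.12 (cv2) and the standard library are available. Lean on these libraries where they do the work, as an engineer would, in place of code of your own. Each camera call takes 0.05 s, during which the arm holds its last target.

## Working session

There is one attempt and no reset: what is moved stays moved. The work goes in short steps, Python scripts to look and compute and a tool call to move; the robot and the scene stay as the last step left them, time stands still between calls to the robot, and variables do not carry over. Pictures are saved under pics/ and viewed, and the job is handed in when it is done.

Besides the shell and the picture viewer there is one more tool, called by a JSON object that holds its "method" and its "body". jog_arm: Moves the arm, as the interface text tells. Its arguments: {"type":"object","properties":{"increments":{"type":"string"},"squeeze":{"type":"number"}},"required":["increments"]}

```bash
mkdir -p pics; ls
python3 - <<'E'
from rig import r
import cv2
print(r.sense())
for n in ["scene","top","wrist"]:
    i=r.camera_info(n); print(n,i)
    f=r.grab_frame(n); cv2.imwrite(f"pics/a_{n}.png",f[:,:,::-1])
E
```

```text
pics
{'clock': 0.0, 'qpos': array([-1.19340359e+00,  3.53631984e-01,  1.63414772e+00, -3.34907987e-05,
        1.15519747e+00, -2.40723673e-03]), 'qvel': array([ 4.00079656e-04, -5.23202575e-04, -1.00176472e-03,  5.82493077e-05,
       -1.12003148e-03,  7.02119068e-04]), 'joint_efforts': array([ 4.27058894e-04, -6.05247688e+01, -3.42073238e+01,  1.33699050e-04,
        9.36909928e-03,  7.74082878e-06]), 'eef_pos': array([ 231.51746924, -580.01885054,  230.56596575]), 'tcp_rot': array([-3.14020806e+00,  2.72881845e-05,  3.79813539e-01]), 'contact_force': array([ 0.24225953,  0.43537441, -0.8048846 ]), 'wrist_torque': array([ 0.04150558,  0.00821714, -0.02589123]), 'opening': 0.9958178782461126}
scene {'K': array([[453.11306658,   0.        , 276.235112  ],
       [  0.        , 453.11306658, 212.30101061],
       [  0.        ,   0.        ,   1.        ]]), 'rvec': array([ 1.44009075,  2.03097079, -0.95359395]), 'tvec': array([ 200.02532802, -299.20400653, 1824.27565631])}
top {'K': array([[433.43336073,   0.        , 285.21140005],
       [  0.        , 433.43336073, 209.43850851],
       [  0.        ,   0.        ,   1.        ]]), 'rvec': array([ 2.1014207 , -2.15748566,  0.19772989]), 'tvec': array([  24.20262845,  624.07917667, 1018.36267909])}
wrist {'K': array([[339.75638289,   0.        , 281.23073098],
       [  0.        , 339.75638289, 207.76868362],
       [  0.        ,   0.        ,   1.        ]]), 'rvec': array([-2.39067923,  1.61984442,  0.24305332]), 'tvec': array([-623.9849974 ,  -37.48746144,  380.12189793])}
```

View pics/a_scene.png

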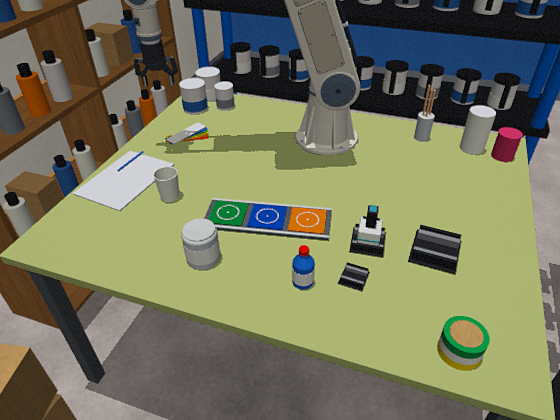

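View pics/a_top.png

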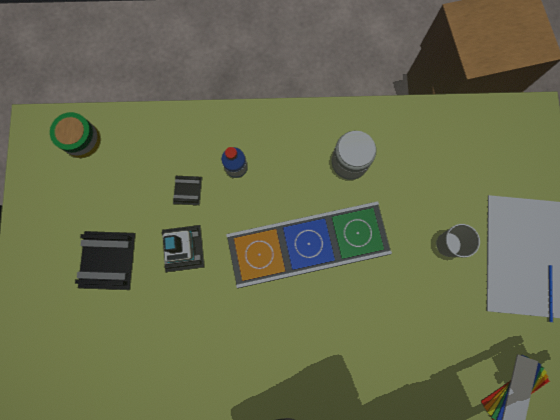

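View pics/a_wrist.png

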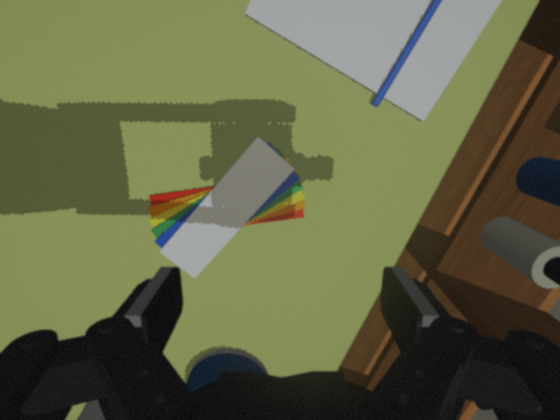

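The top view shows the reader in its dock near (183,248). The orange ring is near (260,255), and the bottle, tin and cup are at (234,160), (355,152) and (460,241). I'll enlarge crops of these.

Run:
```python
import cv2
a=cv2.imread("pics/a_top.png")
c=cv2.resize(a[215:285,150:220],None,fx=8,fy=8,interpolation=cv2.INTER_CUBIC);cv2.imwrite("pics/c1.png",c)
c=cv2.resize(a[220:290,225:295],None,fx=8,fy=8,interpolation=cv2.INTER_CUBIC);cv2.imwrite("pics/c2.png",c)
b=cv2.imread("pics/a_scene.png")
c=cv2.resize(b[195:265,335:405],None,fx=8,fy=8,interpolation=cv2.INTER_CUBIC);cv2.imwrite("pics/c3.png",c)
```

```text
(no output)
```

View pics/c1.png

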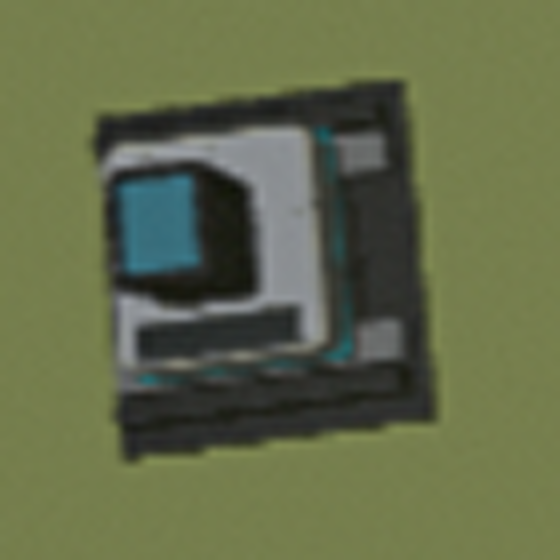

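View pics/c2.png

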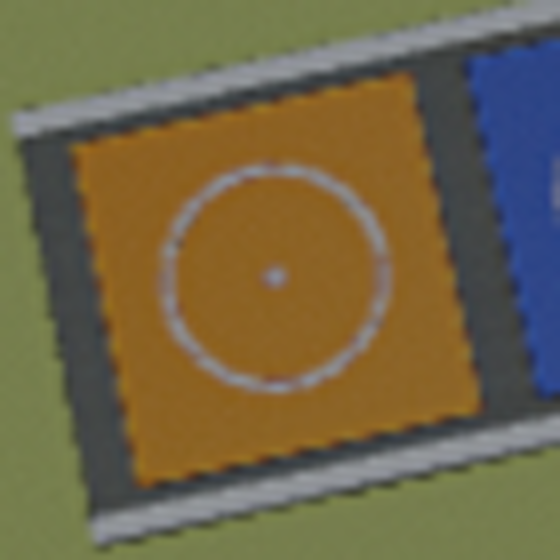

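View pics/c3.png

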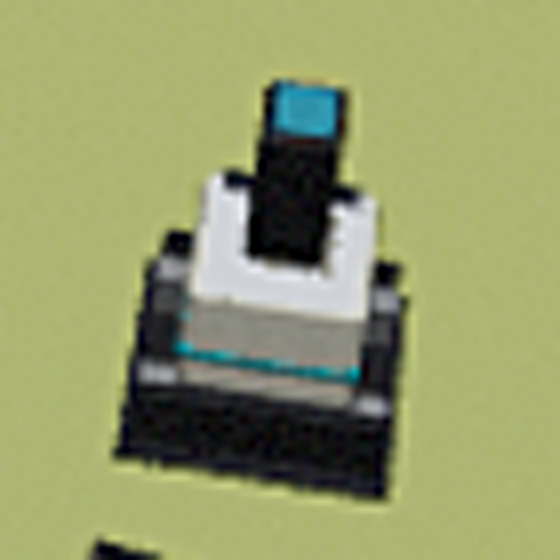

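```bash
cat > h.py <<'E'
import numpy as np, cv2
from rig import r
def cam(n):
    i=r.camera_info(n); return i["K"],np.array(i["rvec"]),np.array(i["tvec"])
def back(n,uv,z,c=None):
    K,rv,t=c or cam(n); R=cv2.Rodrigues(rv)[0]
    o=-R.T@t; d=R.T@np.linalg.inv(K)@np.array([uv[0],uv[1],1.])
    return o+d*(z-o[2])/d[2]
def proj(n,P,c=None):
    K,rv,t=c or cam(n); return cv2.projectPoints(np.float64(P).reshape(-1,1,3),rv,t,K,None)[0].reshape(-1,2)
def crop(x,y,ox,oy,s=8): return ((x+.5)/s-.5+ox,(y+.5)/s-.5+oy)
def box(x,y,yaw,dx,dy,z0,z1):
    c,s=np.cos(yaw),np.sin(yaw)
    return np.array([[x+c*a*dx/2-s*b*dy/2,y+s*a*dx/2+c*b*dy/2,z] for z in(z0,z1) for a,b in((1,1),(1,-1),(-1,-1),(-1,1))])
E
python3 - <<'E'
from h import *
print("shoulder")
for p in [(103,148),(310,127),(327,350),(122,368)]: print(back("top",crop(*p,150,215),72).round(1))
print("ring",back("top",crop(275,277,225,220),18))
for p in [(75,145),(410,75),(482,412),(138,487)]: print(back("top",crop(*p,225,220),18).round(1))
print("scene ring",back("scene",(307.5,219.5),18))
print("label top",back("top",crop(158,227,150,215),132),"scene",back("scene",crop(307,110,335,195),132))
for p in [(268,85),(345,92),(340,140),(265,138)]: print(back("scene",crop(*p,335,195),132).round(1))
for p in [(210,172),(378,202),(362,320),(185,300)]: print(back("scene",crop(*p,335,195),72).round(1))
for n,p,z in [("tin",(356,150),115),("cup",(463,238),95),("bottle",(232,153),130)]: print(n,back("top",p,z).round(0))
E
```

```text
shoulder
[571.4 306.   72. ]
[576.1 243.6  72. ]
[508.8 237.7  72. ]
[505.  298.7  72. ]
ring [518.54614673  76.73891423  18.        ]
[562.  139.5  18. ]
[581.6  32.8  18. ]
[474.7  12.6  18. ]
[454.4 120.5  18. ]
scene ring [520.21096548  78.69003666  18.        ]
label top [540.38679561 273.18184752 132.        ] scene [540.67904256 274.07387506 132.        ]
[531.3 258.4 132. ]
[526.5 285.  132. ]
[553.3 288.  132. ]
[560.5 263.  132. ]
[514.1 240.4  72. ]
[511.1 302.   72. ]
[576.1 307.5  72. ]
[585.9 246.2  72. ]
tin [ 754. -166.  115.]
cup [ 538. -410.   95.]
bottle [750. 130. 130.]
```

{"method": "jog_arm", "body": {"increments": "1.5 -1.7 0 0 0 0 1;3 -3.4 0 0 0 0 1;3 -3.4 0 0 0 0 1;3 -3.4 0 0 0 0 1;3 -3.4 0 0 0 0 1;3 -3.4 0 0 0 0 1;3 -3.4 0 0 0 0 1;3 -3.4 0 0 0 0 1", "squeeze": 50}}

```text
clock: 0.95
eef_pos: [346.3, -258.5, 231.3]
tcp_rot: [3.141, -0.0, 0.379]
contact_force: [1.7, -0.4, 0.5]
opening: 0.998
```

{"method": "jog_arm", "body": {"increments": "3 -3.4 0 0 0 0 1;3 -3.4 0 0 0 0 1;3 -3.4 0 0 0 0 1;3 -3.4 0 0 0 0 1;3 -3.4 0 0 0 0 1;3 -3.4 0 0 0 0 1;3 -3.4 0 0 0 0 1;1.5 -1.7 0 0 0 0 1"}}

```text
clock: 1.75
eef_pos: [461.3, 63.1, 231.3]
tcp_rot: [-3.141, -0.001, 0.382]
contact_force: [-0.2, -1.2, -0.5]
opening: 1.001
```

{"method": "jog_arm", "body": {"increments": "0 0 0 0 0 -0.14 1;0 0 0 0 0 -0.14 1;0 0 0 0 0 -0.14 1;0 0 0 0 0 -0.14 1;0 0 0 0 0 -0.14 1;0 0 0 0 0 -0.14 1;0 0 0 0 0 -0.14 1;0 0 0 0 0 -0.14 1"}}

```text
clock: 2.55
eef_pos: [460.4, 60.0, 231.1]
tcp_rot: [-3.141, 0.0, 1.506]
contact_force: [-0.3, 0.3, 0.8]
opening: 1.0
```

{"method": "jog_arm", "body": {"increments": "0 0 0 0 0 -0.075 1;0 0 0 0 0 -0.075 1;3.4 1.63 0 0 0 0 1;3.4 1.63 0 0 0 0 1;3.4 1.63 0 0 0 0 1;3.4 1.63 0 0 0 0 1;3.4 1.63 0 0 0 0 1;3.4 1.63 0 0 0 0 1"}}

```text
clock: 3.35
eef_pos: [542.2, 272.6, 231.1]
tcp_rot: [-3.141, 0.0, 1.65]
contact_force: [0.5, -0.1, 0.3]
opening: 1.002
```

Run:
```python
from h import *
import time
c=cam("wrist"); s=r.sense(); f=r.grab_frame("wrist")[:,:,::-1].copy()
print(s["eef_pos"],s["tcp_rot"],s["opening"]); K,rv,t=c;R=cv2.Rodrigues(rv)[0];print("cam",-R.T@t)
np.savez("w1.npz",K=K,rv=rv,t=t); cv2.imwrite("pics/w1.png",f)
x,y,w=540.4,272.3,.085
for (a,b,z0,z1,col) in [(70,64,72,72,(0,0,255)),(36,30,72,132,(0,255,0))]:
    for q in (0,4):
        P=proj("wrist",box(x,y,w,a,b,z0,z1),c)[q:q+4]; cv2.polylines(f,[np.int32(P*16)],True,col,1,cv2.LINE_AA,4)
P=proj("wrist",box(x,y,w,110,100,0,28),c)
cv2.polylines(f,[np.int32(P[:4]*16)],True,(255,0,255),1,cv2.LINE_AA,4)
cv2.imwrite("pics/w1o.png",f)
```

```text
[542.17759357 272.58841912 231.06545145] [-3.14129687e+00  1.71119243e-04  1.64990705e+00] 1.0019081330143564
cam [536.87146449 346.89863338 373.97876358]
```

View pics/w1o.png

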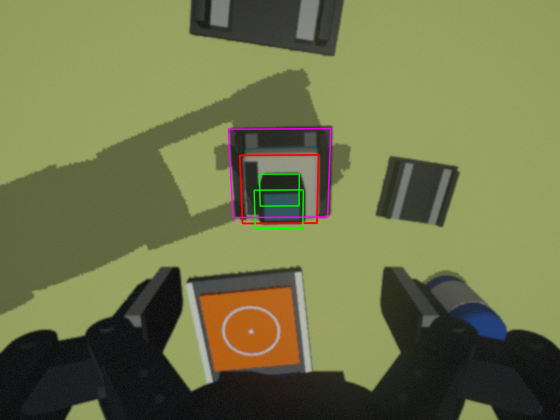

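View pics/w1.png

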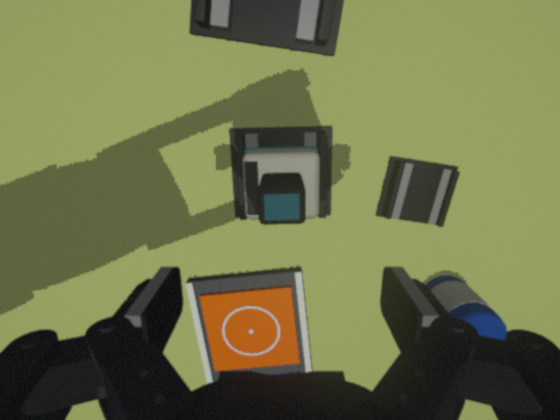

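Run:
```python
import cv2
for n in("w1","w1o"):
    a=cv2.imread(f"pics/{n}.png");cv2.imwrite(f"pics/{n}z.png",cv2.resize(a[115:240,215:345],None,fx=4.5,fy=4.5,interpolation=cv2.INTER_CUBIC))
```

```text
(no output)
```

View pics/w1z.png

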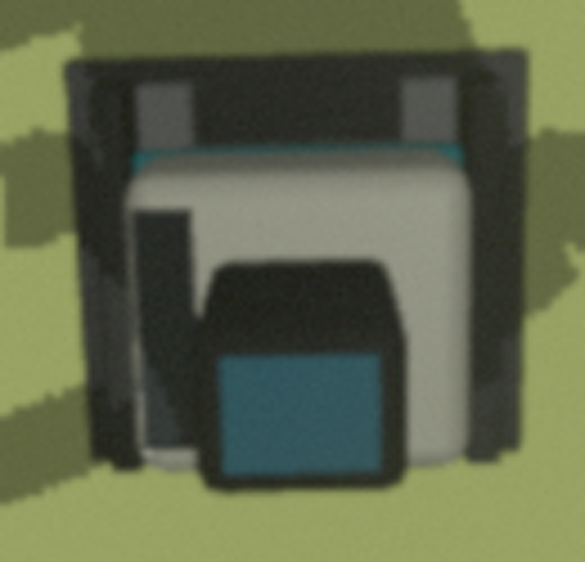

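View pics/w1oz.png

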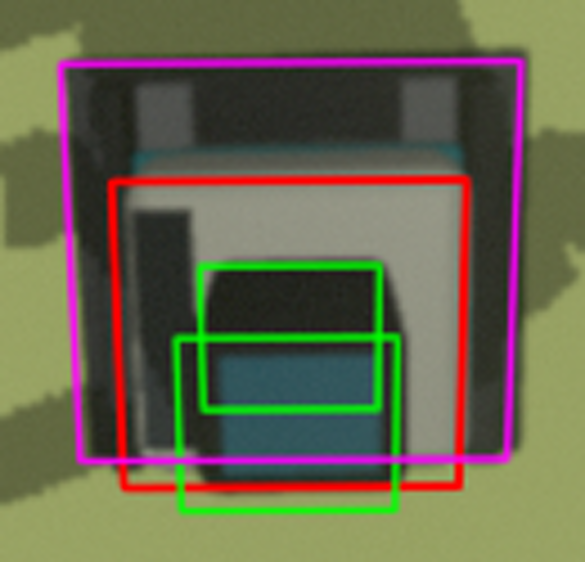

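Run:
```python
from h import *
d=np.load("w1.npz"); c=(d["K"],d["rv"],d["t"])
f=lambda x,y,z: back("wrist",crop(x,y,215,115,4.5),z,c).round(1)
for p in[(199,412,132),(404,412,132),(301,335,132),(301,490,132),(301,414,132),(128,320,72),(469,320,72),(300,157,72),(300,466,72),(300,311,72)]: print(p,f(*p))
print("ring",back("wrist",(251,331),18,c))
```

```text
(199, 412, 132) [525.7 273.5 132. ]
(404, 412, 132) [559.5 276.1 132. ]
(301, 335, 132) [541.5 287.8 132. ]
(301, 490, 132) [543.6 261.2 132. ]
(301, 414, 132) [542.5 274.5 132. ]
(128, 320, 72) [507.5 273.5  72. ]
(469, 320, 72) [576.3 279.   72. ]
(300, 157, 72) [539.6 309.   72. ]
(300, 466, 72) [544.6 245.2  72. ]
(300, 311, 72) [542.  278.1  72. ]
ring [520.42006374  77.97769527  18.        ]
```

{"method": "jog_arm", "body": {"increments": "0.2 -0.05 1.8 0 0 0 1;0 0 1.8 0 0 0 1;0 0 1.8 0 0 0 1;0 0 1.8 0 0 0 1;0 0 1.8 0 0 0 1;0 0 1.8 0 0 0 1;0 0 1.8 0 0 0 1;0 0 1 0 0 0 1"}}

```text
clock: 4.2
eef_pos: [540.4, 272.5, 93.7]
tcp_rot: [-3.14, 0.001, 1.65]
contact_force: [0.3, -0.7, -0.2]
opening: 1.0
```

{"method": "jog_arm", "body": {"increments": "0 0 0.6 0 0 0 1;0 0 0.4 0 0 0 1;0 0 0 0 0 0 0.2;0 0 0 0 0 0 -0.6;0 0 0 0 0 0 -1;0 0 0 0 0 0 -1;0 0 0 0 0 0 -1;0 0 0 0 0 0 -1", "squeeze": 60}}

```text
clock: 5.0
eef_pos: [541.9, 273.3, 86.1]
tcp_rot: [3.14, -0.0, 1.65]
contact_force: [0.3, -0.1, 5.4]
opening: 0.415
```

Run:
```python
from h import *
print(r.sense())
cv2.imwrite("pics/s2.png",cv2.resize(r.grab_frame("scene")[150:290,290:460,::-1],None,fx=4,fy=4,interpolation=cv2.INTER_CUBIC))
```

```text
{'clock': 5.0, 'qpos': array([ 4.64672579e-01,  4.92876809e-01,  1.78544134e+00, -3.41644992e-05,
        8.61969799e-01,  3.85676912e-01]), 'qvel': array([ 0.00059573, -0.00049623,  0.0005519 ,  0.00134849,  0.00088775,
       -0.00064341]), 'joint_efforts': array([ 3.51046287e-01, -5.95957160e+01, -2.52032375e+01,  6.42425381e-02,
       -2.46842355e-01,  3.29003739e-02]), 'eef_pos': array([541.86684434, 273.29599489,  86.05235382]), 'tcp_rot': array([ 3.14037402e+00, -4.66755703e-04,  1.64981450e+00]), 'contact_force': array([ 0.26398022, -0.14397013,  5.44715843]), 'wrist_torque': array([-0.03193961,  0.21090033,  0.061515  ]), 'opening': 0.41488653310874885}
```

View pics/s2.png

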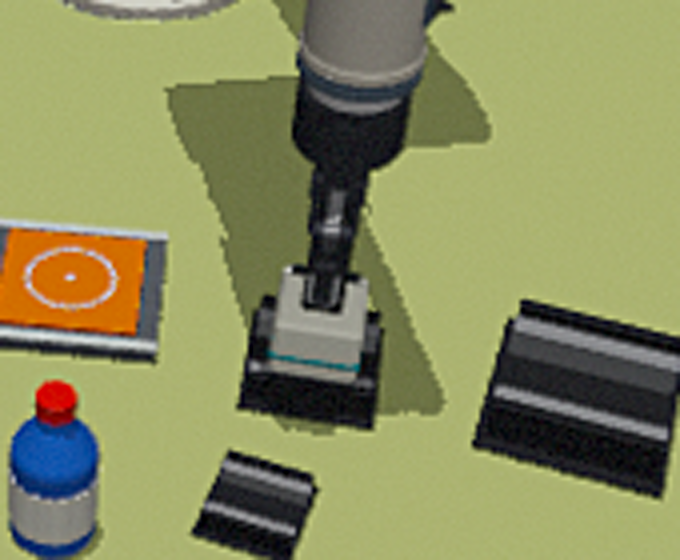

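{"method": "jog_arm", "body": {"increments": "0 0 -0.3 0 0 0 -1;0 0 -0.8 0 0 0 -1;0 0 -1.3 0 0 0 -1;0 0 -1.5 0 0 0 -1;0 0 -1.5 0 0 0 -1;0 0 -1.3 0 0 0 -1;0 0 -0.8 0 0 0 -1;0 0 -0.3 0 0 0 -1"}}

```text
clock: 5.85
eef_pos: [541.8, 273.3, 164.7]
tcp_rot: [3.14, -0.001, 1.65]
contact_force: [0.3, 0.5, -3.1]
opening: 0.415
```

Run:
```python
from h import *
s=r.sense();print(s)
c=cam("wrist");K,rv,t=c;np.savez("w2.npz",K=K,rv=rv,t=t)
cv2.imwrite("pics/w3.png",r.grab_frame("wrist")[:,:,::-1])
cv2.imwrite("pics/s3.png",cv2.resize(r.grab_frame("scene")[150:290,290:460,::-1],None,fx=4,fy=4,interpolation=cv2.INTER_CUBIC))
```

```text
{'clock': 5.85, 'qpos': array([4.64717314e-01, 3.93416758e-01, 1.73513278e+00, 7.89381082e-07,
       1.01119993e+00, 3.85731070e-01]), 'qvel': array([-6.10620761e-04, -1.52444271e-02, -6.59573351e-03, -7.72426299e-05,
        4.59297908e-02,  3.70330450e-04]), 'joint_efforts': array([ 5.48400334e-03, -6.27422762e+01, -3.25126791e+01,  1.84097698e-03,
        1.10877268e-01, -1.67138717e-05]), 'eef_pos': array([541.80662919, 273.30637518, 164.74254446]), 'tcp_rot': array([ 3.13988514e+00, -6.94096616e-04,  1.64978275e+00]), 'contact_force': array([ 0.28125349,  0.45700437, -3.0975533 ]), 'wrist_torque': array([-0.00812853, -0.0339632 ,  0.00195631]), 'opening': 0.4145893321056784}
```

View pics/s3.png

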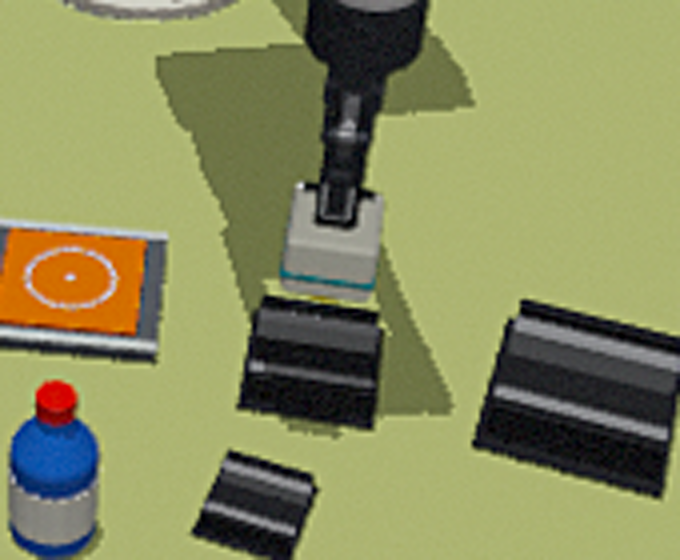

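View pics/w3.png

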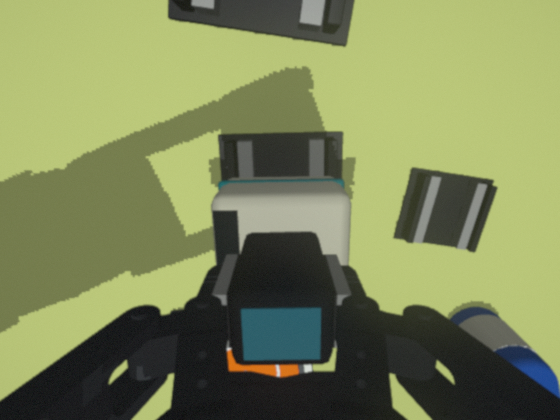

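The reader is lifted and upright. The teal handle cap is at (281,334) in the wrist view. I'll use that to measure its offset from the TCP.

Run:
```python
from h import *
d=np.load("w2.npz"); c=(d["K"],d["rv"],d["t"])
for p in[(281,334),(281,362),(281,308)]:print(back("wrist",p,210.7,c).round(1))
for p in[(213,225),(350,225)]:print(back("wrist",p,150.7,c).round(1))
```

```text
[542.1 273.9 210.7]
[543.  262.5 210.7]
[541.3 283.9 210.7]
[507.5 288.6 150.7]
[574.5 293.9 150.7]
```

{"method": "jog_arm", "body": {"increments": "-1 -0.2 0 0 0 0 -1;-2.4 -0.45 0 0 0 0 -1;-3.2 -0.62 0 0 0 0 -1;-3.2 -0.62 0 0 0 0 -1;-3.2 -0.62 0 0 0 0 -1;-3.2 -0.62 0 0 0 0 -1;-2.1 -0.42 0 0 0 0 -1;-1 -0.2 0 0 0 0 -1"}}

```text
clock: 6.75
eef_pos: [518.0, 75.5, 162.6]
tcp_rot: [-3.14, 0.001, 1.648]
contact_force: [-0.7, -0.5, -4.1]
opening: 0.418
```

{"method": "jog_arm", "body": {"increments": "0 0 0.3 0 0 0 -1;0 0 0.6 0 0 0 -1;0 0 0.7 0 0 0 -1;0 0 0.7 0 0 0 -1;0 0 0.4 0 0 0 -1;0 0 0.15 0 0 0 -1;0 0 0 0 0 0 -1;0 0 0 0 0 0 -1"}}

```text
clock: 7.55
eef_pos: [519.3, 77.8, 134.9]
tcp_rot: [3.141, -0.0, 1.65]
contact_force: [0.2, 0.8, -3.9]
opening: 0.415
```

Run:
```python
from h import *
s=r.sense();print(s["clock"],s["eef_pos"],s["tcp_rot"],s["contact_force"],s["opening"])
f=r.grab_frame("scene")[:,:,::-1]
cv2.imwrite("pics/s4.png",cv2.resize(f[140:270,230:390],None,fx=5,fy=4.6,interpolation=cv2.INTER_CUBIC))
f=r.grab_frame("top")[:,:,::-1]
cv2.imwrite("pics/t4.png",cv2.resize(f[195:295,190:310],None,fx=6,fy=6,interpolation=cv2.INTER_CUBIC))
c=cam("wrist");K,rv,t=c;np.savez("w4.npz",K=K,rv=rv,t=t)
cv2.imwrite("pics/w4.png",r.grab_frame("wrist")[:,:,::-1])
```

```text
7.55 [519.31369025  77.82939663 134.91227691] [ 3.14135878e+00 -3.55458892e-05  1.64992590e+00] [ 0.23671146  0.81970536 -3.87089286] 0.41458507134731715
```

View pics/s4.png

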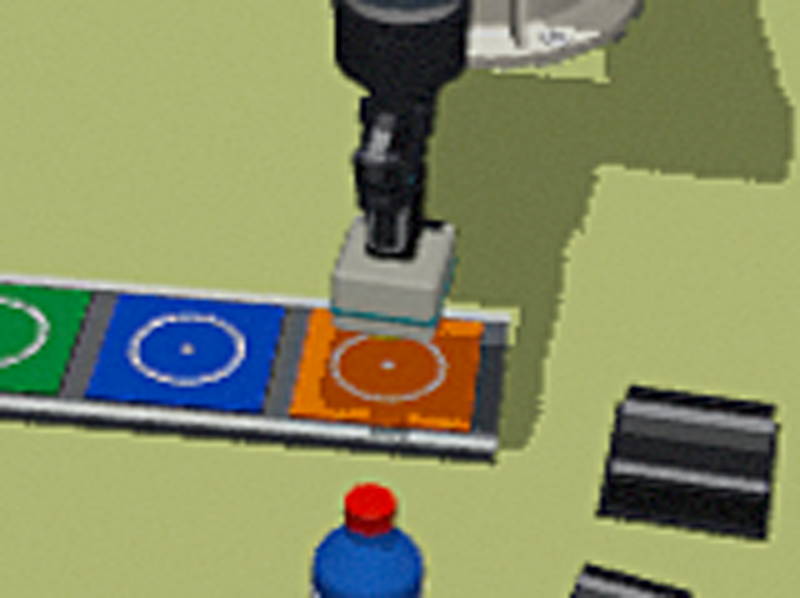

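View pics/t4.png

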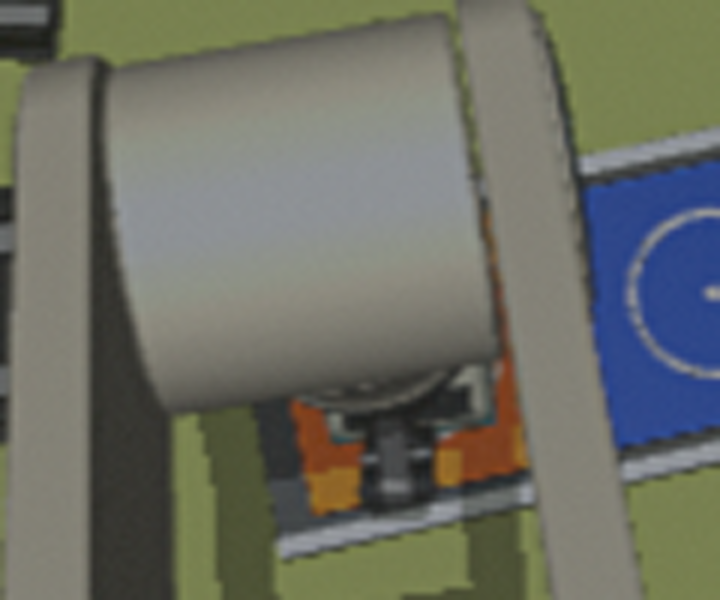

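View pics/w4.png

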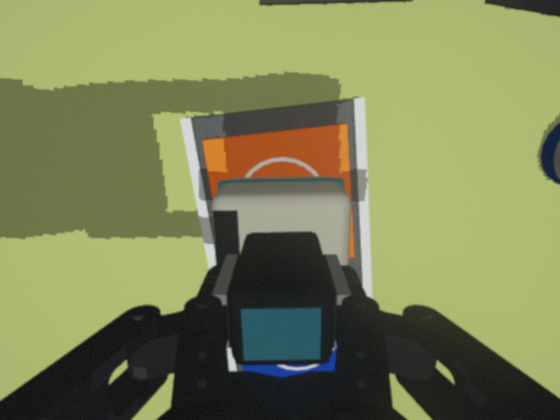

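The scene and wrist views show the reader upright above the ring, with the ring's far arc at (283,158) in the wrist view. I'll hold here.

{"method": "jog_arm", "body": {"increments": "0 0 0 0 0 0 -1;0 0 0 0 0 0 -1;0 0 0 0 0 0 -1;0 0 0 0 0 0 -1;0 0 0 0 0 0 -1;0 0 0 0 0 0 -1;0 0 0 0 0 0 -1;0 0 0 0 0 0 -1"}}

```text
clock: 8.5
eef_pos: [519.1, 77.7, 134.8]
tcp_rot: [-3.142, -0.0, 1.65]
contact_force: [0.0, -0.1, -4.1]
opening: 0.413
```

{"method": "jog_arm", "body": {"increments": "0 0 0 0 0 0 -1;0 0 0 0 0 0 -1;0 0 0 0 0 0 -1;0 0 0 0 0 0 -1;0 0 0 0 0 0 -1;0 0 0 0 0 0 -1;0 0 0 0 0 0 -1;0 0 0 0 0 0 -1"}}

```text
clock: 9.3
eef_pos: [519.2, 77.7, 134.8]
tcp_rot: [-3.142, -0.0, 1.65]
contact_force: [-0.0, -0.5, -3.7]
opening: 0.414
```

{"method": "jog_arm", "body": {"increments": "0 0 0 0 0 0 -1;0 0 0 0 0 0 -1;0 0 0 0 0 0 -1;0 0 0 0 0 0 -1;0 0 0 0 0 0 -1;0 0 0 0 0 0 -1;0 0 0 0 0 0 -1;0 0 0 0 0 0 -1"}}

```text
clock: 10.1
eef_pos: [519.1, 77.7, 134.8]
tcp_rot: [-3.142, -0.0, 1.65]
contact_force: [0.1, 0.4, -3.3]
opening: 0.417
```

Run:
```python
from h import *
d=np.load("w4.npz"); c=(d["K"],d["rv"],d["t"])
p=back("wrist",(283,158),18,c);w=1.65;print(p, p[:2]-33*np.array([np.cos(w),np.sin(w)]))
s=r.sense();print(s["clock"],s["eef_pos"],s["contact_force"])
```

```text
[518.36457067 113.0821832   18.        ] [520.97556     80.18563726]
10.1 [519.14193682  77.70905635 134.75537839] [ 0.08084914  0.4206114  -3.34778905]
```

{"method": "jog_arm", "body": {"increments": "0 0 0.3 0 0 0 -1;0 0 0.5 0 0 0 -1;0 0 0.6 0 0 0 -1;0 0 0.6 0 0 0 -1;0 0 0.6 0 0 0 -1;0 0 0.4 0 0 0 -1;0 0 0.2 0 0 0 -1;0 0 0 0 0 0 -1"}}

```text
clock: 10.9
eef_pos: [519.0, 77.7, 102.5]
tcp_rot: [-3.141, 0.0, 1.65]
contact_force: [-0.1, -0.6, -3.3]
opening: 0.417
```

{"method": "jog_arm", "body": {"increments": "0 0 0.1 0 0 0 -1;0 0 0.1 0 0 0 -1;0 0 0.1 0 0 0 -1;0 0 0.1 0 0 0 -1;0 0 0.1 0 0 0 -1;0 0 0.1 0 0 0 -1;0 0 0 0 0 0 -1;0 0 0 0 0 0 -1"}}

```text
clock: 11.7
eef_pos: [519.1, 77.7, 96.7]
tcp_rot: [-3.141, 0.0, 1.65]
contact_force: [-0.5, 0.4, -2.7]
opening: 0.414
```

{"method": "jog_arm", "body": {"increments": "0 0 0.1 0 0 0 -1;0 0 0.1 0 0 0 -1;0 0 0 0 0 0 -1;0 0 0 0 0 0 -1;0 0 0 0 0 0 -1;0 0 0 0 0 0 -1;0 0 0 0 0 0 -1;0 0 0 0 0 0 -1"}}

```text
clock: 12.5
eef_pos: [519.3, 77.7, 94.9]
tcp_rot: [3.141, -0.0, 1.65]
contact_force: [0.0, -0.4, 1.4]
opening: 0.414
```

{"method": "jog_arm", "body": {"increments": "0 0 0.1 0 0 0 -1;0 0 0.1 0 0 0 -1;0 0 0 0 0 0 -1;0 0 0 0 0 0 -1;0 0 0 0 0 0 -1;0 0 0 0 0 0 -1;0 0 0 0 0 0 -1;0 0 0 0 0 0 -1"}}

```text
clock: 13.3
eef_pos: [519.3, 77.7, 92.8]
tcp_rot: [3.141, -0.0, 1.65]
contact_force: [0.1, 0.6, 2.5]
opening: 0.414
```

{"method": "jog_arm", "body": {"increments": "0 0 0.1 0 0 0 -1;0 0 0.1 0 0 0 -1;0 0 0.1 0 0 0 -1;0 0 0.1 0 0 0 -1;0 0 0 0 0 0 -1;0 0 0 0 0 0 -1;0 0 0 0 0 0 -1;0 0 0 0 0 0 -1"}}

```text
clock: 14.1
eef_pos: [519.3, 77.7, 88.9]
tcp_rot: [3.141, -0.0, 1.65]
contact_force: [0.5, -0.6, 5.6]
opening: 0.416
```

Run:
```python
from h import *
F=[]
for i in range(6):
    s=r.sense();F.append(s["contact_force"][2]); 
    if i==0: f=r.grab_frame("scene")[:,:,::-1]
    else: g=r.grab_frame("wrist")[:,:,::-1]
print(F,s["eef_pos"],s["wrist_torque"])
cv2.imwrite("pics/w5.png",g)
cv2.imwrite("pics/s5.png",cv2.resize(f[160:260,240:370],None,fx=6,fy=6,interpolation=cv2.INTER_CUBIC))
```

```text
[np.float64(5.630167957415334), np.float64(6.195010297691789), np.float64(6.182636534930523), np.float64(5.680173781773809), np.float64(6.094060304492787), np.float64(5.913357321614726)] [519.33904957  77.70755915  88.92826773] [-0.03026305  0.04324889  0.04946622]
```

View pics/s5.png

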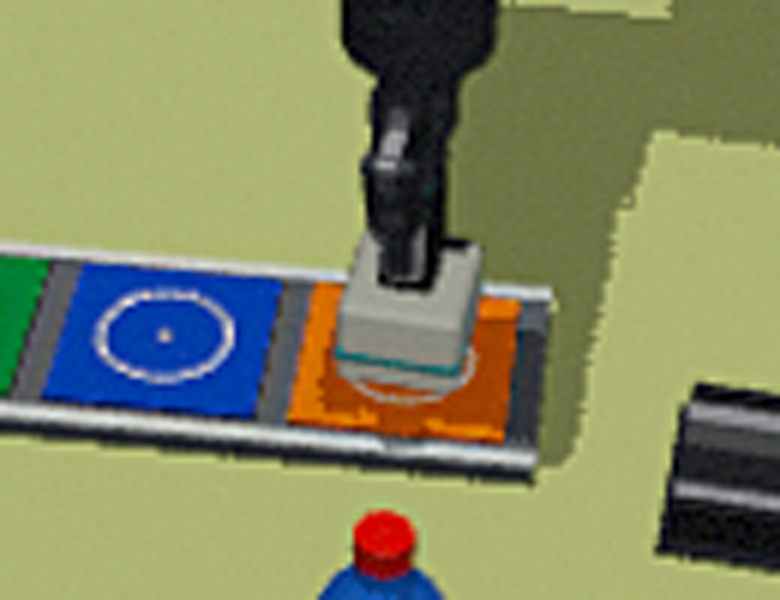

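View pics/w5.png

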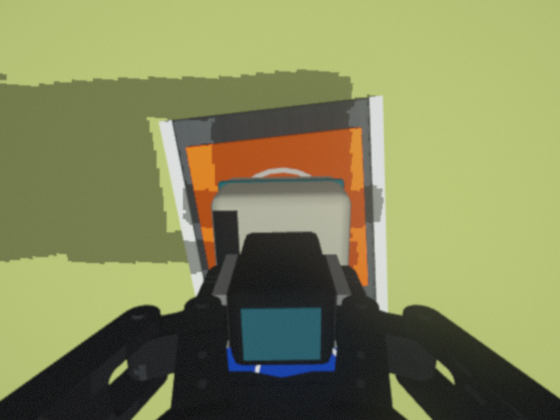

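Both views show the reader centred and unslipped. Force and height put the nose about 7 mm in, so I'll add 1 mm and settle.

{"method": "jog_arm", "body": {"increments": "0 0 0.05 0 0 0 -1;0 0 0.05 0 0 0 -1;0 0 0 0 0 0 -1;0 0 0 0 0 0 -1;0 0 0 0 0 0 -1;0 0 0 0 0 0 -1;0 0 0 0 0 0 -1;0 0 0 0 0 0 -1"}}

```text
clock: 15.2
eef_pos: [519.3, 77.7, 88.0]
tcp_rot: [3.141, -0.0, 1.65]
contact_force: [-0.7, 0.2, 6.6]
opening: 0.411
```

{"method": "jog_arm", "body": {"increments": "0 0 0 0 0 0 -1;0 0 0 0 0 0 -1;0 0 0 0 0 0 -1;0 0 0 0 0 0 -1;0 0 0 0 0 0 -1;0 0 0 0 0 0 -1;0 0 0 0 0 0 -1;0 0 0 0 0 0 -1"}}

```text
clock: 16.0
eef_pos: [519.3, 77.7, 88.0]
tcp_rot: [3.141, -0.0, 1.65]
contact_force: [0.1, 0.4, 5.7]
opening: 0.413
```

Run:
```python
from h import *
F=[]
for i in range(6):
    s=r.sense();F.append(s["contact_force"][2]);f=r.grab_frame("scene")
print(np.mean(F),s["eef_pos"],s["tcp_rot"],s["clock"],s["opening"]); cv2.imwrite("pics/s6.png",f[:,:,::-1])
```

```text
6.600069117634193 [519.37612672  77.72410872  87.98779682] [ 3.14118519e+00 -1.71997237e-05  1.64981508e+00] 16.25 0.4160625535244726
```

View pics/s6.png

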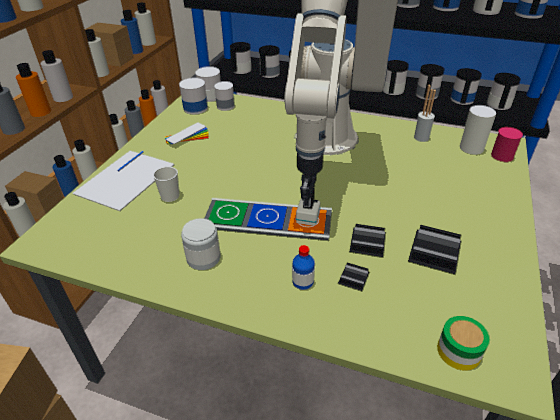

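The force is about 10.1 N after adding back the reader's weight, which means the nose is about 8 mm in. The bystanders are where they were: tin (201,244), cup (167,184), bottle (303,268). I'll hand in.

```bash
python3 -c "
from rig import r
print(r.sign_off())"
```

```text
the job is handed in; nothing more can be done
None
```

I gripped the reader by its handle, across the 36 mm side, and lifted it out of its dock. I held it over the orange ring for more than 2.4 s, with the nose about 39 mm above the paint. Then I lowered it slowly and handed the job in with it still gripped and pressed. The hand-in gave no verdict.

Last checks before handing in:
- **Depth:** the wrist force, plus the reader's weight, gives about 10.1 N on the panel, or about 8 mm of nose travel. From the tool height it comes out at about 7.5 mm. Both are well inside the 5.5–10.5 mm range.
- **Centring:** the tool is within about 1–2 mm of the ring's centre. The cameras' ring estimates differed by about 2 mm, and one rough estimate from the ring's edge alone was about 3 mm off.
- **Steadiness:** the tool is upright within 0.001 rad and its pose was steady. The grip showed no slip in the pictures.
- **Surroundings:** the tin, cup and bottle looked unmoved in the last scene picture, and the reader stayed off the blue and green panels.

When I first found the reader, the top and wrist cameras disagreed by about 4 mm along y. A wrist picture taken after lifting put the handle within 1 mm of the tool centre, so it didn't affect the placing.

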